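# Index the vise table to the next hole

### The job

Bring the vise round for the next cut: press the blue indexing plunger in with the fingertips, push the table round to the neighbouring hole marked with the yellow paint dot, and let the plunger spring fully out again in that hole. Only press and push: do not force the table against the locked plunger, keep off the block held in the vise, and leave the things standing and lying on the bench where they are.

Things in the scene. Friction and masses are not known exactly. Their poses are not given: they have to be found in the camera images.
- index_base: Fixed dark cast-iron index base, a ring 296 mm across, 40 mm high, bolted down by four low ears (to 173 mm from the axis). Origin on the turning axis at bench height, z up. Twelve index holes (14 mm, bright bushes), 30 degrees apart, lie in its top face 115 mm from the axis, joined by a circular slot. The plunger starts in the hole straight out along the base's own -x.
- table_axis (a point): Point on the turning axis at the height of the ring's top face, 40 mm above the bench.
- turntable (a joint): Turn of the table, rad, anticlockwise from above; about 0 at the start, holes 0.5236 apart. A 172 mm platter carries a low red vise (150 mm long, 80 mm wide, top 112 mm above the bench) and a grey lug over the ring that holds the plunger. Locked (0.01 rad of play) while the plunger is out; unlocked it turns with 2 to 4 N at the plunger and stays where it is left.
- plunger (a joint): How far the plunger is pressed, m: 0 out, 0.018 at its stop. Spring: 4 N at rest, 8 N at 11 mm, 10 N at the stop. Under 5 mm it locks the table; from 11 mm the table is free (press 13 to 16 mm). Between holes it rides under the ring, about 11 mm in, even when let go; within about 3 mm of a hole it snaps out if nothing holds it down, and locks.
- plunger_top (a point): Centre of the flat top of the blue button, 32 mm across, 88 mm above the bench when out, 115 mm from the axis; it goes straight down. On either side of it, in the turning direction, stands a grey cheek fixed to the lug (46 mm apart inside, 10 thick, 93 to 137 mm from the axis, tops 94 mm above the bench, lug below at 60 mm). A fingertip on the button pushes a cheek to turn the table.
- pointer (a point): Point at the height of the ring's top face, under the outer end of the lug with its small red pointer: in line with the plunger, 136 mm from the turning axis.
- yellow_dot: Yellow paint dot, 16 mm, on the ring's top face: marks the hole to turn to. Origin at its centre, 136 mm from the turning axis, in line with its hole (21 mm outside the hole's centre). It lies 30 degrees from the starting hole, on one side or the other: this differs from start to start.
- white_dot: White paint dot, 16 mm, likewise beside the neighbouring hole on the other side: the station already done.
- work_block: Milled aluminium block held in the vise between the wooden jaw pads, near the turning axis: 50 x 34 mm on top, its top 128 mm above the bench, origin at the centre of its underside (84 mm above the bench). Not to be touched.
- spray_can: Red and white spray can, 66 mm across, about 190 mm high, standing on the bench to the left of the base; origin at the centre of its underside. To be left alone.
- hammer: Hammer lying on the bench to the right of the base, handle towards the robot. To be left alone.
- screwdriver: Red-handled screwdriver lying on the bench to the left, near the robot. To be left alone.
- oil_bottle: Small amber oil bottle, 42 mm across, 100 mm high, standing on the bench on the robot's side of the base, to the right; origin at the centre of its underside. To be left alone.

How it is judged (in metres and radians):
On the way, in this order (a step that is already met when the one before it is completed fails the run):
1. the plunger is pressed in by the fingers, at least 11 mm, while the table is still at its first hole (value of joint plunger above 0.011 m and contact force between the fingers and plunger above 1 N and value of joint turntable between -0.1 and 0.1 rad), for 0.05 s.
2. the table is turned clear of its first hole with the plunger still in (value of joint plunger above 0.009 m and (value of joint turntable above 0.2 rad or value of joint turntable below -0.2 rad)).
At the end, for the whole second after the job is handed in: The table stands still at the hole with the yellow dot (pointer within 4 mm of the dot), the plunger has sprung out to within 3 mm of fully out, and the spray can, hammer, screwdriver and oil bottle are within 15 mm of where they were (horizontal distance between pointer and yellow_dot below 0.004 m and value of joint plunger below 0.003 m and velocity of joint turntable between -0.05 and 0.05 rad/s and distance of each of spray_can, hammer, screwdriver, oil_bottle from where it was at the start of the episode below 0.015 m); the robot touches nothing.
It fails at once if the table or the plunger is forced (over 45 N from the fingers or arm) (contact force between any of the arm, the fingers and turntable above 45 N).
It fails at once if something on the bench is moved or lifted by more than 15 mm (distance of any of spray_can, hammer, screwdriver, oil_bottle from where it was at the start of the episode above 0.015 m).
It fails at once if the block in the vise is touched (over 1 N) (contact force between any of the fingers, the arm and work_block above 1 N).
It also fails if it takes over 40 s, if anything falls off the work surface, if the arm or the gripper's body presses on something with over 40 N, if the wrist force passes 120 N, or if a joint passes its speed limit or range.

### The arm

A 6-joint arm with a two-finger parallel gripper is mounted at the origin on the work surface. World frame = base frame: x ahead of the robot, y to its left, z up, the work surface at z = 0. Lengths are in mm, angles in degrees, forces in N, time in s.
With the tool pointing down it reaches from about 300 to 850 mm from the base axis. Payload 4.2 kg.
Tool frame: the origin (TCP) lies midway between the tips of the shut fingers; the grasp point (between the pads) lies 19 mm behind it (pinch_z is the distance from the TCP to the grasp point, in mm); z points along the fingers, y is the line along which they close (so a half turn about z gives the same grasp; the last joint's range is limited). The gripper opens to 91 mm and grips with 3 to 60 N. Pads are 32 mm wide; open, the fingers measure 118 mm over their backs; the gripper's body (76 mm by 178 mm) begins 60 mm behind the grasp point.
Start: joints at [-75.688, 18.312, 89.639, -0, 72.044, -1.146], TCP at [153.262, -554.215, 213.976] pointing down, gripper open.
Joint ranges: [-177.97, 177.97], [-48.28, 115.42], [12.27, 149.76], [-77.06, 257.06], [2.81, 150.46], [-146.56, 146.56]. Speed limits (degrees/s): [147.25, 147.25, 180, 180, 180, 180].

### API

Orientations are given as [roll, pitch, yaw] about the fixed x, y, z axes, in that order (R = Rz(yaw) Ry(pitch) Rx(roll)).
In Python, from workcell import * gives the robot as it stands.
- The arm moves only by the tool step_arm, never from a script. Its argument "steps" is a list of rows, each a list of 7 numbers: the turn, a rotation vector about the tool's x, y, z in degrees, then the shift along the tool's x, y, z in mm, then the opening, from 0 (shut) to 1 (fully open). In form: [[rx, ry, rz, x, y, z, hand], ...]. A call has exactly 8 rows; each row shifts and turns the commanded pose from where the row before left it, along the tool's axes as they then stand; what a row does not reach is not made up. A row lasts 1/8 s, in which the tool goes at most 62.5 mm and 10.7 degrees, less where a joint would pass 70% of its speed; a pose out of reach is approached as far as the arm can. A call is refused whole if a number of a shift passes 62.5 or a number of a turn 10.7, either way. A call with a gripper value outside its range is refused whole. The fingers move at their own pace and stop on an object; "force" is the grip in N (left out, the last holds). Time passes only in rows, so rows that do not move let the fingers close, or fill a call up. It gives the time, the measured TCP pose, the force, the opening and the grip force at its end, in the units of the state.
- state(): the state, without advancing time (a new reading comes with each control period).
- grab_frame(name): name is "scene" or "side" or "wrist"; returns a dict with "image" (384x512x3 uint8, blue, green, red), "fovy" (degrees; the focal length in pixels is half the picture's height over the tangent of half this angle, whatever the lens; pixels are square), "cx", "cy" (the principal point, pixels), "dist" ([k1, k2, p1, p2, k3] as OpenCV has them; the pictures are not rectified), "origin" and "rotation" of the camera in the world; the wrist camera has in their place "tool_from_camera" (4x4, takes a point from camera to tool coordinates, whose origin is the TCP and whose axes are the flange's). Camera axes: x right, y down, z forward; pixel columns grow to the right and rows downward; lengths in mm; the calibration is good to about 2 mm. A picture is of the moment at which its call begins: read the wrist's pose just before it. There is no depth.
- job_done(): hands the job in; it is judged then, once.
The state is a dict: "time_s": time; "qpos": joint angles; "qvel": joint speeds; "effort": joint torques, N m; "ee_pos": TCP position; "ee_rot": TCP orientation; "force": force on the tool from outside, world axes, zero at the start; "torque": the same for the moment, N m; "gripper_width": finger opening in mm; "gripper_force": force on a finger pad.
Only numpy, scipy, OpenCV 4.12 (cv2) and the standard library are available. Lean on these libraries where they do the work, as an engineer would, in place of code of your own. Each camera call takes 0.05 s, during which the arm holds its last target. There are 200 camera calls.

## Working session

There is one attempt and no reset: what is moved stays moved. The work goes in short steps, Python scripts to look and compute and a tool call to move; the robot and the scene stay as the last step left them, time stands still between calls to the robot, and variables do not carry over. Pictures are saved under pics/ and viewed, at most 10 in all, crops included, and the job is handed in when it is done.

Besides the shell and the picture viewer there is one more tool, called after "Emit:" by a JSON object that holds its "fn" and its "kwargs", one argument or row to a line. step_arm: Moves the arm, as the interface text tells. Its arguments: {"type":"object","properties":{"steps":{"type":"array","items":{"type":"array","items":{"type":"number"}}},"force":{"type":"number"}},"required":["steps"]}

```bash
mkdir -p pics
cat > h.py <<'E'
from workcell import *
import numpy as np, cv2
def cam(n):
    s=state(); f=grab_frame(n); im=np.asarray(f["image"])
    F=im.shape[0]/2/np.tan(np.radians(f["fovy"])/2)
    K=np.array([[F,0,f["cx"]],[0,F,f["cy"]],[0,0,1.]])
    if n=="wrist":
        from scipy.spatial.transform import Rotation as R
        T=np.array(f["tool_from_camera"]); Rt=R.from_euler("xyz",s["ee_rot"],degrees=True).as_matrix()
        o=np.array(s["ee_pos"])+Rt@T[:3,3]; Rc=Rt@T[:3,:3]
    else: o=np.array(f["origin"]); Rc=np.array(f["rotation"])
    return dict(im=im,K=K,d=np.array(f["dist"],float),o=o,R=Rc)
def onz(c,px,z):
    u=cv2.undistortPoints(np.array(px,float).reshape(-1,1,2),c["K"],c["d"]).reshape(-1,2)
    r=np.c_[u,np.ones(len(u))]@c["R"].T
    return c["o"]+r*((z-c["o"][2])/r[:,2])[:,None]
def blobs(im,lo,hi,amin=15):
    m=cv2.inRange(cv2.cvtColor(im,cv2.COLOR_BGR2HSV),lo,hi)
    n,l,st,ce=cv2.connectedComponentsWithStats(m)
    return [(ce[i].round(1),st[i].tolist()) for i in range(1,n) if st[i,4]>=amin]
E
python3 - <<'E'
from h import *
print(state())
for n in("scene","side"):
    c=cam(n); cv2.imwrite(f"pics/{n}.png",c["im"]); print(n,c["o"])
    for nm,lo,hi,z in(("blue",(100,120,50),(130,255,255),88),("yel",(22,120,100),(35,255,255),40)):
        for ce,st in blobs(c["im"],lo,hi): print(nm,ce,st,onz(c,ce,z).round(1))
E
```

```text
{'time_s': 0.0, 'qpos': array([-7.56864991e+01,  1.83525587e+01,  8.97066635e+01, -5.15114572e-04,
        7.20440910e+01, -1.14588483e+00]), 'qvel': array([0.11078859, 0.02860271, 0.05943759, 0.1107571 , 0.13072946,
       0.00478759]), 'effort': array([ 6.41939787e-04, -4.12466598e+01, -2.31974781e+01,  7.25409924e-02,
        4.57197474e-02, -1.54625445e-04]), 'ee_pos': array([ 153.14167738, -553.70351946,  213.1093451 ]), 'ee_rot': array([-1.79896698e+02, -1.57642854e-03,  1.54595435e+01]), 'force': array([ 0.32095761, -0.634644  ,  0.48289394]), 'torque': array([-0.02317146, -0.01937934, -0.02067294]), 'gripper_force': 0.0, 'gripper_width': 91.26213734417925}
scene [1092.25861738 -250.75907433  989.98659114]Traceback (most recent call last):
  File "<stdin>", line 6, in <module>
  File "h.py", line 16, in onz
    return c["o"]+r*((z-c["o"][2])/r[:,2])[:,None]
                                   ~^^^^^
IndexError: too many indices for array: array is 1-dimensional, but 2 were indexed
```

View pics/scene.png

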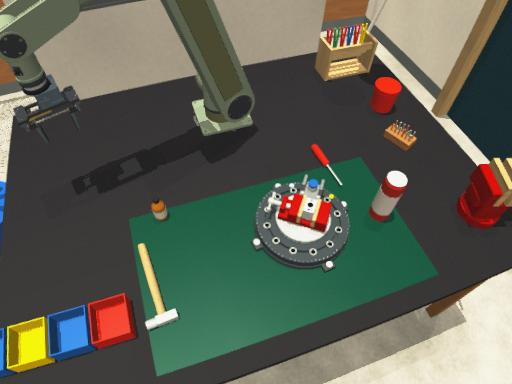

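```bash
python3 - <<'E'
from workcell import *
for n in("scene","side"):
    f=grab_frame(n); print(f["rotation"],f["origin"],f["dist"],f["fovy"])
E
sed -i 's/Rc=np.array(f\["rotation"\])/Rc=np.array(f["rotation"],float); from scipy.spatial.transform import Rotation as R; Rc=Rc if Rc.size==9 else R.from_euler("xyz",Rc,degrees=True).as_matrix(); Rc=Rc.reshape(3,3)/' h.py
python3 - <<'E'
from h import *
for n in("scene","side"):
    c=cam(n); cv2.imwrite(f"pics/{n}.png",c["im"]); print(n,c["o"],c["R"][:,2])
    for nm,lo,hi,z in(("blue",(100,120,50),(130,255,255),88),("yel",(22,120,100),(35,255,255),40)):
        for ce,st in blobs(c["im"],lo,hi,8): print(nm,ce,st,onz(c,ce,z).round(1))
E
```

```text
[-144.38455205   -0.67133642   71.06604506] [1092.25861738 -250.75907433  989.98659114] [-0.08527394  0.          0.          0.          0.        ] 56.816501055753896
[-131.57113157    0.88402098 -162.90587148] [280.81074802 726.3937783  756.67438429] [0.04674821 0.         0.         0.         0.        ] 50.7597118419505
scene [1092.25861738 -250.75907433  989.98659114] [-0.54774285  0.19796694 -0.81288798]
blue [349.4  34.7] [347, 25, 7, 20, 58] [[-260.  719.   88.]]
blue [312.9 182.8] [309, 179, 10, 9, 70] [[504.  168.7  88. ]]
blue [  1.6 206.1] [0, 181, 6, 72, 233] [[ 277.6 -798.7   88. ]]
blue [ 69.1 333.1] [47, 305, 49, 56, 1987] [[ 744.1 -604.5   88. ]]
blue [  3.4 354.1] [0, 328, 15, 50, 355] [[ 749.9 -772.2   88. ]]
yel [362.9  32.9] [359, 23, 9, 21, 88] [[-329.   848.1   40. ]]
yel [330.9 195.9] [329, 194, 5, 5, 22] [[541.4 225.1  40. ]]
yel [ 27.8 344.8] [7, 316, 48, 57, 2015] [[ 725.2 -734.    40. ]]
side [280.81074802 726.3937783  756.67438429] [ 0.22969313 -0.71207312 -0.66347037]
blue [269.4  54.1] [266, 54, 7, 2, 8] [[ 697.3 -815.6   88. ]]
blue [271.5  61. ] [251, 55, 31, 11, 92] [[ 672.  -754.7   88. ]]
blue [253.1  84.5] [233, 75, 35, 28, 363] [[ 683.6 -547.9   88. ]]
blue [236.6 241.2] [230, 236, 14, 12, 132] [[500.5 170.7  88. ]]
yel [259.2  72.3] [242, 64, 34, 15, 113] [[ 719.7 -745.7   40. ]]
yel [255.8  64.4] [253, 64, 6, 2, 8] [[ 754.1 -812.4   40. ]]
yel [264.7  65.3] [261, 65, 8, 2, 9] [[ 716.2 -813.6   40. ]]
yel [212.4 268.5] [209, 266, 8, 6, 40] [[541.7 221.5  40. ]]
```

View pics/side.png

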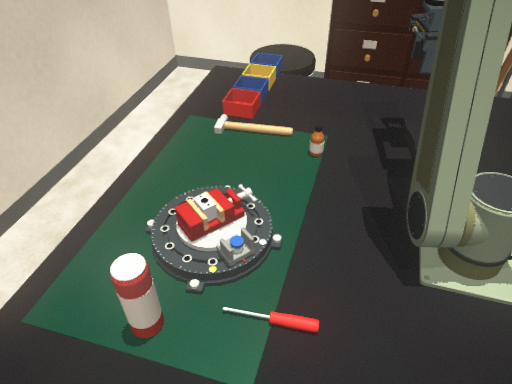

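Run:
```python
from h import *
from scipy.optimize import least_squares
for n,P,Y in(("scene",(504,168.7),(541.4,225.1)),("side",(500.5,170.7),(541.7,221.5))):
    c=cam(n); g=[]
    for ce,st in blobs(c["im"],(0,0,130),(180,70,255),4):
        p=onz(c,ce,40)[0,:2]
        if np.hypot(*(p-[610,145]))<200 and st[4]<120: g.append(p); print(ce,st[4],p.round(1))
    g=np.array(g)
    # axis guess from P and Y
    f=least_squares(lambda a:[np.hypot(*(a-P))-115,np.hypot(*(a-Y))-136],[610,145]); print("PY axis",f.x)
    a=f.x
    for k in range(4):
        r=np.hypot(*(g-a).T); s=g[abs(r-115)<(15,10,6,5)[k]]
        q=least_squares(lambda a:np.hypot(*(s-a).T)-115,a,loss="soft_l1"); a=q.x
    print(n,"bush axis",a,len(s),np.hypot(*(s-a).T).round(1),np.degrees(np.arctan2(*(s-a).T[::-1])).round(1))
    for nm,v in(("P",P),("Y",Y)): d=np.array(v)-a; print(nm,np.hypot(*d),np.degrees(np.arctan2(d[1],d[0])))
```

```text
[333.9 174.1] 59 [461.1 276.5]
[277.2 184.9] 24 [442.8  72.7]
[292.3 187.3] 53 [468.2 117.1]
[290.8 197. ] 20 [503.3  97.1]
[327.  198.8] 20 [547.9 207.6]
[343.6 203.3] 27 [581.5 251.6]
[287.6 205.4] 20 [530.7  74.5]
[259.5 206.5] 4 [505.9 -12.9]
[337.  213.1] 33 [608.7 213.7]
[266.7 224.8] 35 [577.3 -14.6]
[337.8 229. ] 31 [662.2 189.4]
[261.5 236.5] 4 [610.9 -43.9]
[275.4 240. ] 34 [635.7  -8.2]
[329.5 243.4] 34 [699.2 142.7]
[292.7 250.1] 37 [683.8  28.4]
[312.6 251.4] 39 [707.  83.]
[329.  263.8] 41 [759.2 111.9]
PY axis [596.92513796 100.951061  ]
scene bush axis [592.76287267  99.24390227] 8 [117.3 115.5 114.9 113.8 115.7 114.9 115.3 115.4] [112.5  82.1 -97.7  52.4 -68.2  22.2 -37.9  -8.1]
P 112.7075732844824 141.95716028662648
Y 135.93344703951573 112.2007612104518
[227.6 185.9] 14 [604.7 -52.2]
[184.5 193.5] 4 [704.9   9.3]
[230.1 199.2] 17 [580.1  -3.3]
[259.2 201.2] 5 [504.5 -17.1]
[193.  204.2] 5 [666.3  41.6]
[250.8 205. ] 30 [521.2   2.8]
[218.5 206.7] 11 [599.3  32.1]
[171.2 211.3] 34 [709.1  81.5]
[200.3 213. ] 21 [635.4  66.6]
[150.4 222.4] 50 [741.2 131.8]
[258.4 221. ] 44 [485.9  52.7]
[164.5 227.9] 48 [699.2 139.1]
[152.5 229. ] 4 [725.6 150.6]
[276.7 237.5] 64 [428.7  93. ]
[169.2 245.2] 46 [663.5 186.5]
[158.2 250.8] 4 [680.3 209. ]
[186.5 257.8] 49 [609.1 209.8]
[163.5 257.5] 4 [659.6 223.5]
[212.3 261.2] 52 [549.4 202.5]
[239.5 264.5] 4 [487.8 194.2]
[180.2 266.6] 5 [612.3 236.6]
[184.5 269.5] 4 [599.8 241.3]
[189.5 270.5] 4 [588.1 240.7]
[194.  283.2] 79 [565.1 268.9]
PY axis [584.84169716  92.52405664]
side bush axis [592.91546597  95.51806145] 7 [117.2 117.  115.2 114.9 115.2 115.4 115.5] [-127.7   -6.9 -158.2   22.3   52.2   81.9  112.1]
P 119.1341354751283 140.87091561329788
Y 135.99438516289894 112.1232283183944
```

```bash
cat >> h.py <<'E'
def rows(p0,yaw0,p1,yaw1,n):
    "n equal world steps, as tool-axis rows (turn first or after: uses the yaw before each row)"
    p0,p1=np.array(p0,float),np.array(p1,float); d=(p1-p0)/n; dy=(yaw1-yaw0)/n; out=[]
    for i in range(n):
        a=np.radians(yaw0+i*dy); c,s=np.cos(a),np.sin(a)
        out.append([0,0,round(-dy,2),round(c*d[0]+s*d[1],1),round(s*d[0]-c*d[1],1),round(-d[2],1),0])
    return out
E
python3 - <<'E'
from h import *
c=cam("scene"); print("can top",onz(c,(395,178),190)); 
print("can bottom",onz(c,(379,214),0),"bottle top",onz(c,(157,202),100))
c=cam("side"); print(onz(c,(130,266),190),onz(c,(143,327),0),"bottle",onz(c,(318,130),100))
print(state()["ee_rot"])
r=rows((153.3,-554.2,214),15.46,(502,168,180),52,16); print(r)
E
```

```text
can top [[630.69265191 359.44649339 190.        ]]
can bottom [[637.34525866 367.02785105   0.        ]] bottle top [[ 428.84008724 -318.34064973  100.        ]]
[[628.20580884 362.37904956 190.        ]] [[638.23274168 371.93368418   0.        ]] bottle [[ 406.96399085 -299.64445504  100.        ]]
[-1.79994332e+02 -1.67573780e-03  1.54570621e+01]
[[0, 0, -2.28, np.float64(33.0), np.float64(-37.7), np.float64(2.1), 0], [0, 0, -2.28, np.float64(34.5), np.float64(-36.3), np.float64(2.1), 0], [0, 0, -2.28, np.float64(35.9), np.float64(-34.9), np.float64(2.1), 0], [0, 0, -2.28, np.float64(37.3), np.float64(-33.5), np.float64(2.1), 0], [0, 0, -2.28, np.float64(38.6), np.float64(-32.0), np.float64(2.1), 0], [0, 0, -2.28, np.float64(39.8), np.float64(-30.4), np.float64(2.1), 0], [0, 0, -2.28, np.float64(41.0), np.float64(-28.8), np.float64(2.1), 0], [0, 0, -2.28, np.float64(42.1), np.float64(-27.1), np.float64(2.1), 0], [0, 0, -2.28, np.float64(43.2), np.float64(-25.4), np.float64(2.1), 0], [0, 0, -2.28, np.float64(44.2), np.float64(-23.7), np.float64(2.1), 0], [0, 0, -2.28, np.float64(45.1), np.float64(-21.9), np.float64(2.1), 0], [0, 0, -2.28, np.float64(45.9), np.float64(-20.1), np.float64(2.1), 0], [0, 0, -2.28, np.float64(46.7), np.float64(-18.3), np.float64(2.1), 0], [0, 0, -2.28, np.float64(47.4), np.float64(-16.4), np.float64(2.1), 0], [0, 0, -2.28, np.float64(48.0), np.float64(-14.5), np.float64(2.1), 0], [0, 0, -2.28, np.float64(48.5), np.float64(-12.6), np.float64(2.1), 0]]
```

Emit:
{"fn": "step_arm", "kwargs": {
  "steps": [
    [0,0,-2.28,33,-37.7,2.1,0],
    [0,0,-2.28,34.5,-36.3,2.1,0],
    [0,0,-2.28,35.9,-34.9,2.1,0],
    [0,0,-2.28,37.3,-33.5,2.1,0],
    [0,0,-2.28,38.6,-32,2.1,0],
    [0,0,-2.28,39.8,-30.4,2.1,0],
    [0,0,-2.28,41,-28.8,2.1,0],
    [0,0,-2.28,42.1,-27.1,2.1,0]
  ]
}}

```text
time_s: 1.45
ee_pos: [328.1, -191.9, 197.4]
ee_rot: [179.9, -0.0, 33.7]
force: [0.9, -0.8, 0.0]
gripper_width: 14.0
gripper_force: 0.0
```

Emit:
{"fn": "step_arm", "kwargs": {
  "steps": [
    [0,0,-2.28,43.2,-25.4,2.1,0],
    [0,0,-2.28,44.2,-23.7,2.1,0],
    [0,0,-2.28,45.1,-21.9,2.1,0],
    [0,0,-2.28,45.9,-20.1,2.1,0],
    [0,0,-2.28,46.7,-18.3,2.1,0],
    [0,0,-2.28,47.4,-16.4,2.1,0],
    [0,0,-2.28,48,-14.5,2.1,0],
    [0,0,-2.28,48.5,-12.6,2.1,0]
  ]
}}

```text
time_s: 2.45
ee_pos: [502.8, 169.4, 180.4]
ee_rot: [180.0, -0.0, 52.0]
force: [0.5, -0.5, 1.2]
gripper_width: -0.2
gripper_force: 0.0
```

Run:
```python
from h import *
s=state(); print(s["ee_pos"],s["ee_rot"],s["gripper_width"],s["time_s"],s["force"])
c=cam("wrist"); cv2.imwrite("pics/w1.png",c["im"])
for nm,lo,hi,z in(("blue",(100,120,50),(130,255,255),88),("yel",(22,120,100),(35,255,255),40)):
    for ce,st in blobs(c["im"],lo,hi,30): print(nm,ce,st,onz(c,ce,z).round(1))
```

```text
[502.84299321 169.40161613 180.37442608] [ 1.79967281e+02 -1.16898661e-02  5.20402372e+01] -0.18800101884976944 2.45 [ 0.47416153 -0.51658539  1.19206373]
blue [251.3 196.9] [235, 181, 34, 34, 885] [[504.2 170.5  88. ]]
yel [248.4 119. ] [241, 110, 16, 18, 212] [[543.2 224.8  40. ]]
```

View pics/w1.png

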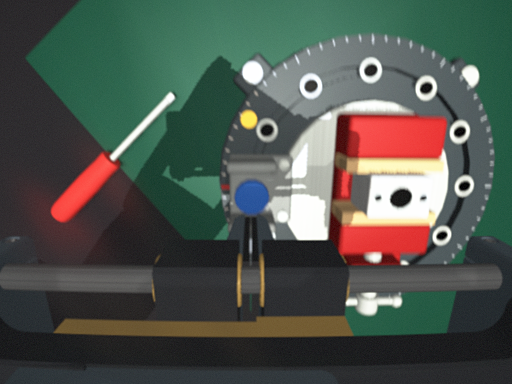

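Emit:
{"fn": "step_arm", "kwargs": {
  "steps": [
    [0,0,0,0,0,20,0],
    [0,0,0,0,0,20,0],
    [0,0,0,0,0,20,0],
    [0,0,0,0,0,15,0],
    [0,0,0,0,0,10,0],
    [0,0,0,0,0,3,0],
    [0,0,0,0,0,0,0],
    [0,0,0,0,0,0,0]
  ]
}}

```text
time_s: 3.5
ee_pos: [502.7, 167.9, 92.9]
ee_rot: [180.0, -0.1, 51.9]
force: [-0.2, -0.2, -0.0]
gripper_width: 0.3
gripper_force: 0.0
```

Emit:
{"fn": "step_arm", "kwargs": {
  "steps": [
    [0,0,0,0,0,3,0],
    [0,0,0,0,0,3,0],
    [0,0,0,0,0,3,0],
    [0,0,0,0,0,3,0],
    [0,0,0,0,0,3,0],
    [0,0,0,0,0,2,0],
    [0,0,0,0,0,0,0],
    [0,0,0,0,0,0,0]
  ]
}}

```text
time_s: 4.5
ee_pos: [502.5, 167.8, 76.0]
ee_rot: [180.0, -0.0, 51.9]
force: [-1.5, -1.0, 6.9]
gripper_width: 0.6
gripper_force: 3.7
```

Run:
```python
from h import *
s=state(); print(s["ee_pos"],s["ee_rot"],s["time_s"],s["force"],s["torque"])
c=cam("wrist"); cv2.imwrite("pics/w2.png",c["im"])
```

```text
[502.54360305 167.84343388  76.00292561] [ 1.79963913e+02 -4.40163831e-02  5.19393747e+01] 4.5 [-1.45215835 -0.95705828  6.9263358 ] [-0.12209302  0.24709888  0.00427779]
```

View pics/w2.png

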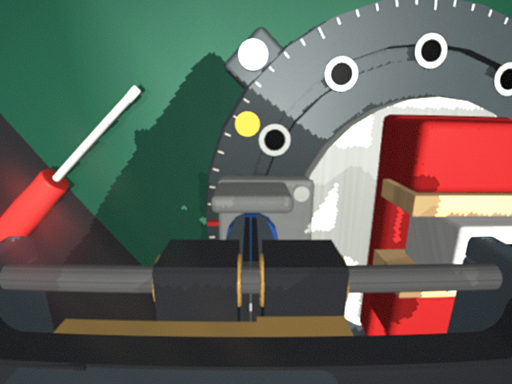

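Emit:
{"fn": "step_arm", "kwargs": {
  "steps": [
    [0,0,0,0,0,1.5,0],
    [0,0,0,0,0,1,0],
    [0,0,0,0,0,0,0],
    [0,0,0,0,0,0,0],
    [0,0,0,0,0,0,0],
    [0,0,0,0,0,0,0],
    [0,0,0,0,0,0,0],
    [0,0,0,0,0,0,0]
  ]
}}

```text
time_s: 5.55
ee_pos: [502.5, 167.8, 73.6]
ee_rot: [180.0, -0.0, 51.9]
force: [-0.9, -0.9, 8.7]
gripper_width: 0.5
gripper_force: 4.1
```

Emit:
{"fn": "step_arm", "kwargs": {
  "steps": [
    [0,0,1.5,3,0.05,0,0],
    [0,0,3,6,0.16,0,0],
    [0,0,3,6,0.16,0,0],
    [0,0,3,6,0.16,0,0],
    [0,0,3,6,0.16,0,0],
    [0,0,3,6,0.16,0,0],
    [0,0,3,6,0.16,0,0],
    [0,0,1.5,3,0.05,0,0]
  ]
}}

```text
time_s: 6.55
ee_pos: [533.9, 195.7, 73.7]
ee_rot: [-180.0, -0.0, 30.9]
force: [-2.0, -0.2, 9.1]
gripper_width: 0.3
gripper_force: 4.1
```

Run:
```python
from h import *
s=state(); print(s["ee_pos"],s["ee_rot"],s["time_s"],s["force"],s["torque"])
c=cam("wrist"); cv2.imwrite("pics/w3.png",c["im"])
for ce,st in blobs(c["im"],(22,120,100),(35,255,255),30): print(ce,st,onz(c,ce,40).round(1))
```

```text
[533.85289008 195.74433481  73.68967259] [-1.79992500e+02 -4.41522953e-02  3.08714560e+01] 6.55 [-2.029496   -0.18433955  9.08287979] [-0.08704199  0.38644789  0.00566639]
[214.1 188.6] [212, 183, 6, 12, 30] [[541.6 230.1  40. ]]
```

View pics/w3.png

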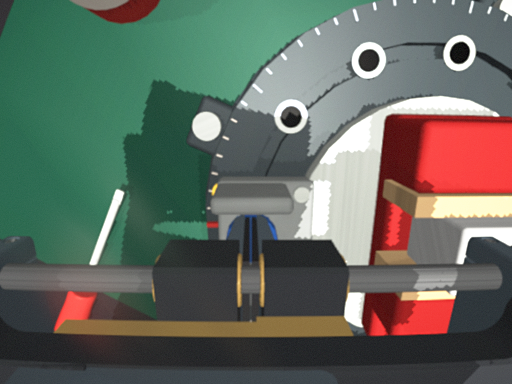

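Emit:
{"fn": "step_arm", "kwargs": {
  "steps": [
    [0,0,1.5,3,0.05,0,0],
    [0,0,3,6,0.16,0,0],
    [0,0,2.9,5.8,0.15,0,0],
    [0,0,1.5,3,0.05,0,0],
    [0,0,0,0,0,0,0],
    [0,0,0,0,0,0,0],
    [0,0,0,0,0,0,0],
    [0,0,0,0,0,0,0]
  ]
}}

```text
time_s: 7.6
ee_pos: [550.1, 203.9, 73.9]
ee_rot: [-180.0, -0.1, 22.0]
force: [-0.5, 1.2, 8.7]
gripper_width: 0.7
gripper_force: 4.1
```

Run:
```python
from h import *
s=state(); print(s["ee_pos"],s["ee_rot"],s["time_s"],s["force"],s["torque"])
red=((0,150,90),(8,255,255))
w3=cv2.imread("pics/w3.png"); w2=cv2.imread("pics/w2.png")
c=cam("wrist"); cv2.imwrite("pics/w4.png",c["im"])
for im in (w2,w3,c["im"]): print([b for b in blobs(im,*red,4) if 195<b[0][0]<230 and 200<b[0][1]<245])
v=cam("side"); im=v["im"][200:310,130:320]; cv2.imwrite("pics/s4.png",np.hstack([cv2.resize(im,(400,232)),cv2.resize(c["im"][130:300,130:430],(400,232))]))
for ce,st in blobs(v["im"],(100,120,50),(130,255,255),8): print("blue",ce,st,onz(v,ce,75).round(1))
```

```text
[550.14231291 203.91918317  73.94068964] [-1.79968753e+02 -1.30952620e-01  2.20175079e+01] 7.6 [-0.48228169  1.17905529  8.7020708 ] [ 0.15845566  0.22410036 -0.04537404]
[(array([212.3, 222.6]), [207, 220, 11, 6, 62])]
[(array([212.2, 224.1]), [207, 222, 11, 6, 55])]
[(array([211.7, 223.8]), [207, 222, 11, 5, 50])]
blue [210.5 258.3] [207, 258, 8, 2, 12] [[542.9 221.8  75. ]]
```

View pics/s4.png

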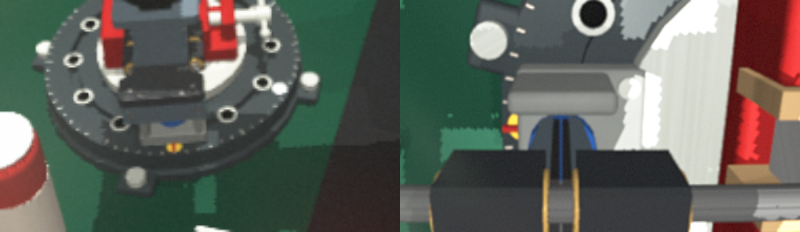

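The pointer covers the yellow dot in both crops, so the plunger is over the hole. Next I lift slowly.

Emit:
{"fn": "step_arm", "kwargs": {
  "steps": [
    [0,0,0,0,0,-2,0],
    [0,0,0,0,0,-3,0],
    [0,0,0,0,0,-3,0],
    [0,0,0,0,0,-4,0],
    [0,0,0,0,0,-4,0],
    [0,0,0,0,0,-10,0],
    [0,0,0,0,0,-40,0],
    [0,0,0,0,0,-40,0]
  ]
}}

```text
time_s: 8.7
ee_pos: [548.9, 202.8, 179.2]
ee_rot: [180.0, 0.1, 22.0]
force: [0.9, -0.3, -0.3]
gripper_width: 0.5
gripper_force: 0.0
```

Run:
```python
from h import *
s=state(); print(s["ee_pos"],s["time_s"],s["force"])
c=cam("wrist"); cv2.imwrite("pics/w5.png",c["im"])
for nm,lo,hi,z in(("blue",(100,120,50),(130,255,255),88),("yel",(22,120,100),(35,255,255),40)):
    for ce,st in blobs(c["im"],lo,hi,10): print(nm,ce,st,onz(c,ce,z).round(1))
v=cam("side")
for ce,st in blobs(v["im"],(100,120,50),(130,255,255),8): print("blue",ce,st,[onz(v,ce,z)[0].round(1) for z in (77,88)])
```

```text
[548.86289898 202.79769578 179.23111274] 8.7 [ 0.88665143 -0.33760212 -0.33358091]
blue [250.4 195.9] [234, 179, 34, 35, 932] [[551. 204.  88.]]
yel [225.5 180.2] [223, 178, 6, 5, 22] [[544.4 229.3  40. ]]
blue [276.7  64.9] [266, 58, 16, 20, 109] [array([ 649.5, -749.7,   77. ]), array([ 643.5, -725.8,   88. ])]
blue [252.4  84.5] [233, 75, 35, 28, 440] [array([ 692.7, -568.1,   77. ]), array([ 686. , -547.2,   88. ])]
blue [210.5 248.7] [204, 243, 14, 12, 132] [array([552.1, 198.3,  77. ]), array([547.7, 206.8,  88. ])]
```

View pics/w5.png

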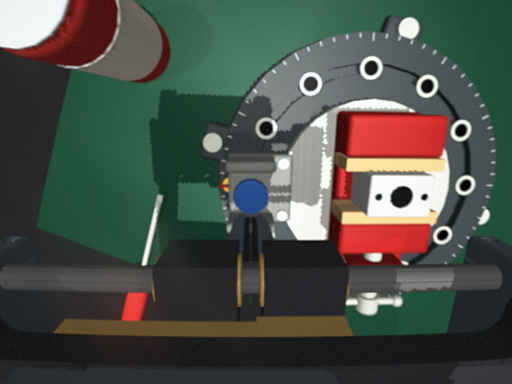

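The picture shows the button at (250,196), full size as at the start, so it has sprung out. The pointer is at the yellow dot (225,183), and the bushes and vise sit one hole further round. Nothing else has moved, so I'm handing in.

```bash
python3 -c "
from workcell import *
print(job_done())"
```

```text
the job is handed in; nothing more can be done
None
```

The table now stands at the yellow-dot hole and, by the camera images, the plunger has sprung fully out; the job is handed in, but no verdict came back.

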